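# Load a cartridge valve into the test carousel and index it one click

## Task

Take the valve with the green cap from the grey stand, put it foot first into the empty pocket at the yellow arrow of the carousel and press it gently fully home, until the stiff orange seat in the pocket has bottomed. Then turn the carousel by its black bar knob one click clockwise (seen from above), so that the loaded valve moves away from the arrow and the next empty pocket comes to it. Leave the orange-capped valve, manifold block, spanner and red parts bin where they are.

Things in the scene. Friction and masses are not known exactly. Their poses are not given: they have to be found in the camera images.
- valve_center (a point): Valve to load: steel cartridge, green cap, 112 mm tall, about 0.15 kg, upright; point half-way up on its axis, z up; the foot is 56 mm below. From the foot up: round body 24 mm diameter, 62 mm long, 3 mm chamfer at the foot; dark hexagon 32 mm across corners, 14 mm high; square green cap 20 x 20 mm (x, y), 36 mm high (the grip; middle 38 mm above this point).
- spare_center (a point): Bystander: the same shape and size of valve, but with brass body and orange cap, upright in the other hole of the stand; point half-way up.
- stand: Fixed grey block 70 x 160 x 30 mm (x, y, z), origin at the centre of its underside. Two holes 27 mm wide and 18 mm deep at y = -45 and +45 mm hold the two valves loosely; either valve may be in either hole.
- pocket_mouth (a point): Centre of the mouth of the pocket to load, on the wheel, 102 mm above the bench; x axis points to the wheel's axis, 90 mm away, z up. Steel block 42 x 42 mm with an upright bore of 25.5 mm diameter, 1.5 mm chamfer. An orange seat closes the bore, as found 30 to 40 mm below the mouth: its stop is set differently every time.
- seat (a joint): Travel of the seat in that pocket: 0 as found (up), 0.008 m when bottomed on its hard stop (valve home; its hexagon is then still 14 to 24 mm above the mouth). It slides down against about 8 N of stiff friction and stays where it is pushed; the valve's weight does not move it. Pushing with more than 20 N is rough.
- carousel: Fixed blue round base, 230 mm diameter, 28 mm high, origin at the centre of its underside, on the wheel's axis. A yellow arrow on its -x side marks the loading place. Six pockets 60 degrees apart stand on the 232 mm wheel over it; three hold green-capped valves, tops 70 mm above the pocket mouths; the other two pockets are empty, also the next to come.
- wheel (a joint): Angle of the wheel, 0 as found, growing clockwise seen from above. Spring detents hold it every 60 degrees (-1.047, 0, 1.047, 2.094 rad); about 0.35 N m takes it over the crest at 0.52 rad, then it pulls itself into the click at 1.047. Going on beyond, or backward from 0, takes the same again.
- knob_grip (a point): Centre of the black bar knob on the wheel's axis, 152 mm above the bench, turning with the wheel. The bar is 14 mm thick (along this point's x axis), 60 mm long (y), 30 mm high (z); below it a 12 mm stem and, from 30 mm under this point, a 28 mm post.
- manifold: Bystander: loose aluminium block 60 x 60 x 80 mm, origin at the centre of its underside.
- spanner: Bystander: loose spanner 200 mm long, lying flat.
- partsbin: Bystander: loose red open bin 160 x 110 x 70 mm with fittings, origin at the centre of its underside.
Mind the look-alikes: they are no part of the job. Leave any blue look-alike of the part that bears valve_center alone.

How it is judged (in metres and radians):
On the way, in this order (a step that is already met when the one before it is completed fails the run):
1. the green-capped valve is pressed home in the pocket while the pocket is still at the arrow (value of joint seat above 0.0062 m and horizontal distance between valve_center and pocket_mouth below 0.004 m and z of valve_center in the frame of pocket_mouth below 0.021 m and angle between valve_center's own z axis and vertical below 0.08 rad and value of joint wheel between -0.2 and 0.2 rad), for 0.2 s.
2. the carousel is turned one click clockwise with the valve in it (value of joint seat above 0.0062 m and horizontal distance between valve_center and pocket_mouth below 0.004 m and z of valve_center in the frame of pocket_mouth below 0.021 m and angle between valve_center's own z axis and vertical below 0.08 rad and value of joint wheel between 0.9472 and 1.1472 rad), for 0.2 s.
At the end, for the whole second after the job is handed in: The green-capped valve stands upright (within 0.08 rad) in the pocket, within 4 mm of its axis, the seat pushed down more than 6.2 mm of its 8 mm; the wheel rests in the first clockwise click (1.047 rad, within 0.08), released and still (value of joint seat above 0.0062 m and horizontal distance between valve_center and pocket_mouth below 0.004 m and z of valve_center in the frame of pocket_mouth below 0.021 m and angle between valve_center's own z axis and vertical below 0.08 rad and value of joint wheel between 0.9672 and 1.1272 rad and not (velocity of joint wheel above 0.05 rad/s or velocity of joint wheel below -0.05 rad/s)); the robot touches nothing.
It fails at once if the valve is rammed: more than 40 N between valve and carousel (contact force between valve and carousel above 40 N).
It fails at once if the wheel is turned past the first click, more than half-way to the second (value of joint wheel above 1.57 rad).
It fails at once if the wheel is turned the wrong way, more than half a click (value of joint wheel below -0.52 rad).
It fails at once if a bystander is moved more than 20 mm (distance of any of spare_center, manifold, spanner, partsbin from where it was at the start of the episode above 0.02 m).
It also fails if it takes over 59 s, if anything falls off the work surface, if the arm or the gripper's body presses on something with over 40 N, if the wrist force passes 120 N, or if a joint passes its speed limit or range.

## Robot

A 7-joint arm with a two-finger parallel gripper is mounted at the origin on the work surface. World frame = base frame: x ahead of the robot, y to its left, z up, the work surface at z = 0. Lengths are in mm, angles in rad, forces in N, time in s.
With the tool pointing down it reaches from about 400 to 875 mm from the base axis. Payload 6.5 kg.
Tool frame: the origin (TCP) lies midway between the tips of the shut fingers; the grasp point (between the pads) lies 19 mm behind it; y points along the fingers, z is the direction in which the jaws open and shut, and the axes are right-handed (so a half turn about y gives the same grasp; the last joint's range is limited). The gripper opens to 85 mm and grips with 20 to 120 N. Pads are 22 mm wide; open, the fingers measure 114 mm over their backs; the gripper's body (76 mm by 85 mm) begins 54 mm behind the grasp point. The pads swing forward as they close: fully open they stand 13 mm farther back than shut.
Start: joints at [1.036, 0.536, -0.004, 1.538, 0.003, 1.067, -0.071], TCP at [293.675, -579.866, 231.29] pointing down, gripper open.
Joint ranges: [-2.7, 2.7], [-0.37, 2.16], [-1.27, 1.26], [0.24, 2.4], [-1.31, 4.45], [0.19, 1.91], [-2.76, 2.76]. Speed limits (rad/s): [2.39, 2.39, 3.14, 3.14, 3.14, 3.14, 3.14].

## Interface

Orientations are given as [roll, pitch, yaw] about the fixed x, y, z axes, in that order (R = Rz(yaw) Ry(pitch) Rx(roll)).
In Python, from station import readout, imaging, ctrl gives the robot as it stands. The module is installed in compiled form; this text tells all that it offers.
- The arm moves only by the shell command python3 -m inch 'ROWS' [FORCE]. ROWS is JSON, a list of rows, each an object with "gripper": the opening, from -1 (shut) to 1 (fully open); "slide": the shift along the world's x, y, z each as a share of 25 mm, from -1 to 1, a list of three; "twist": the turn, a rotation vector about the world's x, y, z each as a share of 6 degrees, from -1 to 1, a list of three. In form: [{"gripper": gripper, "slide": [dx, dy, dz], "twist": [ax, ay, az]}, ...]. A call has 1 to 8 rows; each row shifts and turns the commanded pose from where the row before left it; what a row does not reach is not made up. A row lasts 1/12 s, in which the tool goes at most 41.7 mm and 7.16 degrees, less where a joint would pass 70% of its speed; a pose out of reach is approached as far as the arm can. A call with a number of a shift or a turn outside -1 to 1 is refused whole. A call with a gripper value outside its range is refused whole. The fingers move at their own pace and stop on an object; FORCE is the grip in N (left out, the last holds). Time passes only in rows, so rows that do not move let the fingers close. It gives the time, the measured TCP pose, the force and the opening at its end, in the units of the state.
- readout.sense(): the state, without advancing time (a new reading comes with each control period).
- imaging.camera(name): name is "scene" or "side" or "wrist"; returns the picture (420x560x3 uint8, blue, green, red); there is no depth.
- imaging.calibration(name): a dict with "K" (3x3 intrinsics, pixels), "dist" ([k1, k2, p1, p2, k3] as OpenCV has them; the pictures are not rectified), "R" (3x3) and "t" (3): a world point X has camera coordinates R X + t; the wrist camera has in their place "hand_eye" (4x4, takes a point from camera to tool coordinates, whose origin is the TCP and whose axes are the tool frame's). Camera axes: x right, y down, z forward; pixel columns grow to the right and rows downward; lengths in mm; the calibration is good to about 2 mm. A picture is of the moment at which its call begins: read the wrist's pose just before it. calibration takes no time and is no camera call.
- ctrl.finish_job(): hands the job in, once; it reports no verdict.
The state is a dict: "time": time; "joints": joint angles; "joint_vel": joint speeds; "joint_efforts": joint torques, N m; "position": TCP position; "orientation": TCP orientation; "force": force on the tool from outside, world axes, zero at the start; "wrist_torque": the same for the moment, N m; "opening": finger opening in mm.
Only numpy, scipy, OpenCV 4.12 (cv2) and the standard library are available. Lean on these libraries where they do the work, as an engineer would, in place of code of your own. Each camera call takes 0.05 s, during which the arm holds its last target.

## Working session

There is one attempt and no reset: what is moved stays moved. The work goes in short steps, Python scripts to look and compute and a shell command to move; the robot and the scene stay as the last step left them, time stands still between calls to the robot, and variables do not carry over. Pictures are saved under pics/ and viewed, and the job is handed in when it is done.

```bash
ls; mkdir -p pics; python3 - <<'E'
from station import readout, imaging, ctrl
import cv2
s=readout.sense(); print(s)
for n in ["scene","side","wrist"]:
    c=imaging.calibration(n); print(n,{k:v.tolist() if hasattr(v,'tolist') else v for k,v in c.items()})
    cv2.imwrite(f"pics/{n}0.png",imaging.camera(n))
E
```

```text
pics
{'time': 0.0, 'joints': array([ 1.03579356,  0.53719665, -0.00443821,  1.53884364,  0.00258514,
        1.06729277, -0.07121511]), 'joint_vel': array([ 7.61697786e-05, -4.34048648e-04,  1.09776626e-03, -1.50955909e-03,
        1.35972048e-04, -5.76131892e-04,  7.30440456e-04]), 'joint_efforts': array([-5.44084014e-04, -5.83410966e+01,  1.04790933e+00, -2.59105289e+01,
        1.21378488e-02,  9.66683845e-03,  2.50189011e-06]), 'position': array([ 293.39054131, -579.32548831,  230.40482783]), 'orientation': array([-1.57252722e+00, -1.14447179e-04, -2.67274056e+00]), 'force': array([-0.17632472, -0.63716745,  0.53665974]), 'wrist_torque': array([ 0.02756007, -0.01600204, -0.04191059]), 'opening': 85.21702303838822}
scene {'K': [[379.5922387305134, 0.0, 283.9316143218798], [0.0, 379.5922387305134, 203.31148377812778], [0.0, 0.0, 1.0]], 'dist': [0.018230936533756955, 0.0, 0.0, 0.0, 0.0], 'R': [[0.19672146705398746, 0.9803856732136749, -0.012024814239576858], [0.5635880865066187, -0.12310677501466133, -0.8168311886144515], [-0.8022899308528899, 0.15391118771180665, -0.576751430990167
[... 282 characters left out ...]
085795, -0.01843134161423246], [-0.268730008097836, 0.5428401345114815, -0.7956813250989958], [0.38011665700174635, -0.6992566142231413, -0.6054349796097064]], 't': [549.7734413033218, 233.68193535287412, 1264.3758349870682]}
wrist {'K': [[290.29815252873493, 0.0, 278.6226636196182], [0.0, 290.29815252873493, 208.81944356840046], [0.0, 0.0, 1.0]], 'dist': [-0.03485182038543938, 0.0, 0.0, 0.0, 0.0], 'hand_eye': [[0.0003004901932846217, 0.9623667567882354, 0.2717538134682459, -68.79548978183679], [-0.0012724095156199883, -0.27175323779113164, 0.9623661250917235, -142.82643803279822], [0.9999991453394675, -0.0006349637211025919, 0.0011428654359040753, 1.0049595154530966], [0.0, 0.0, 0.0, 1.0]]}
```

View pics/scene0.png

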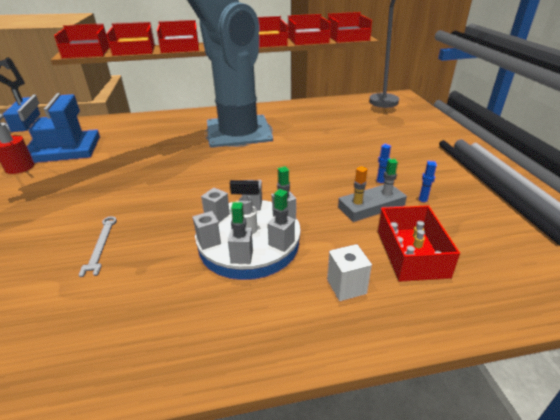

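View pics/side0.png

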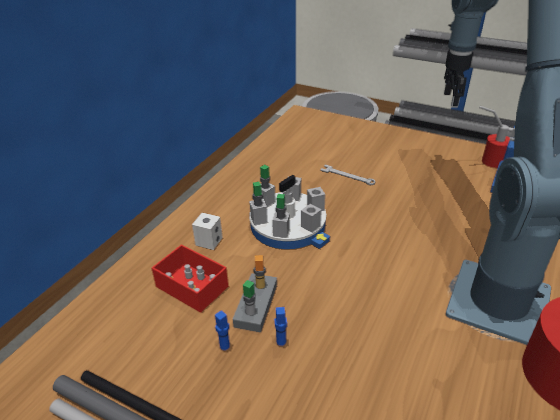

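View pics/wrist0.png

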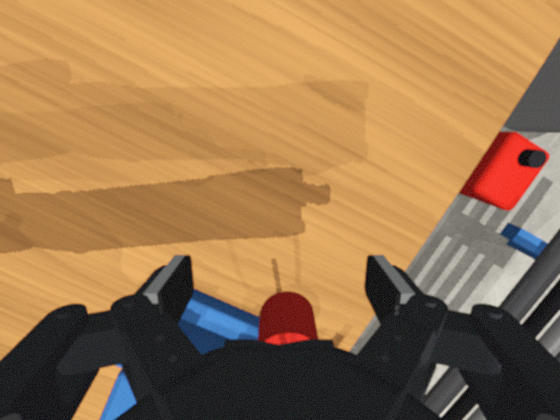

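The scene camera shows the carousel at about (248,235) with the green-capped target valve in the stand at (390,175). The spare is at (361,185), the blue look-alikes at (384,160) and (428,180), and the manifold at (349,272). The side camera shows the green target at (249,295) and the yellow arrow at about (320,239). I'll enlarge the crops next.

```bash
cat > h.py <<'E'
import numpy as np, cv2
from station import readout, imaging, ctrl
def ray(n,uv,s=None):
    c=imaging.calibration(n); K=np.array(c["K"]);d=np.array(c["dist"])
    p=cv2.undistortPoints(np.array([[uv]],float),K,d)[0,0]; v=np.array([p[0],p[1],1.])
    if n=="wrist":
        Rt,T=tool(s); H=np.array(c["hand_eye"]); o=Rt@H[:3,3]+T; v=Rt@H[:3,:3]@v
    else:
        R=np.array(c["R"]);t=np.array(c["t"]); o=-R.T@t; v=R.T@v
    return o,v/np.linalg.norm(v)
def tool(s):
    r,p,y=s["orientation"]
    from scipy.spatial.transform import Rotation as Ro
    return Ro.from_euler("xyz",[r,p,y]).as_matrix(), np.array(s["position"])
def plane(n,uv,z,s=None):
    o,v=ray(n,uv,s); return o+v*(z-o[2])/v[2]
def tri(obs):
    A=np.zeros((3,3));b=np.zeros(3)
    for o,v in obs:
        P=np.eye(3)-np.outer(v,v);A+=P;b+=P@o
    X=np.linalg.solve(A,b); return X,[np.linalg.norm((np.eye(3)-np.outer(v,v))@(X-o)) for o,v in obs]
def proj(n,X,s=None):
    c=imaging.calibration(n); K=np.array(c["K"]);d=np.array(c["dist"]);X=np.array(X,float).reshape(-1,3)
    if n=="wrist":
        Rt,T=tool(s);H=np.array(c["hand_eye"]); Y=((X-T)@Rt-H[:3,3])@H[:3,:3]
    else: Y=X@np.array(c["R"]).T+np.array(c["t"])
    return cv2.projectPoints(Y,np.zeros(3),np.zeros(3),K,d)[0][:,0]
def crop(src,x0,y0,x1,y1,k,out):
    im=cv2.imread(src)[y0:y1,x0:x1]; cv2.imwrite(out,cv2.resize(im,None,fx=k,fy=k,interpolation=cv2.INTER_CUBIC))
E
python3 - <<'E'
from h import *
crop("pics/scene0.png",190,140,330,280,5,"pics/a.png" )if 0 else crop("pics/scene0.png",190,150,320,280,4,"pics/a.png")
crop("pics/scene0.png",320,130,460,230,5,"pics/b.png")
crop("pics/side0.png",230,150,350,250,6,"pics/c.png")
crop("pics/side0.png",200,240,310,360,5,"pics/d.png")
E
```

```text
(no output)
```

View pics/a.png

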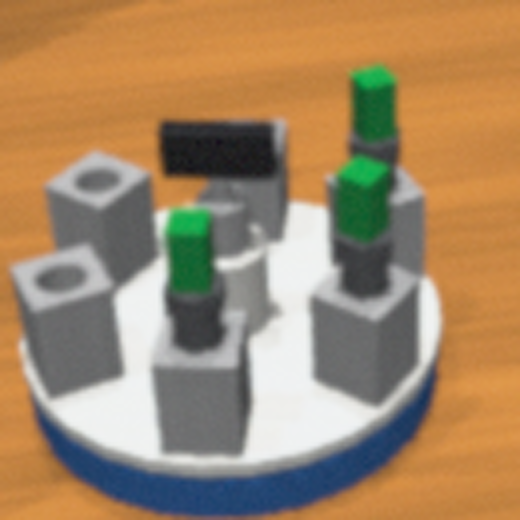

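View pics/b.png

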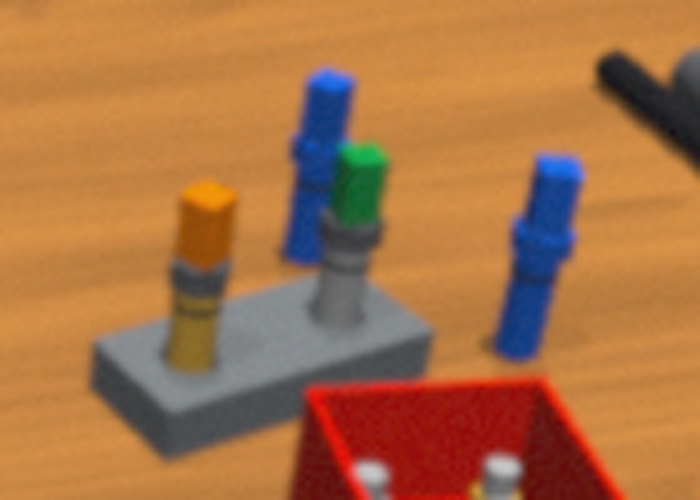

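View pics/c.png

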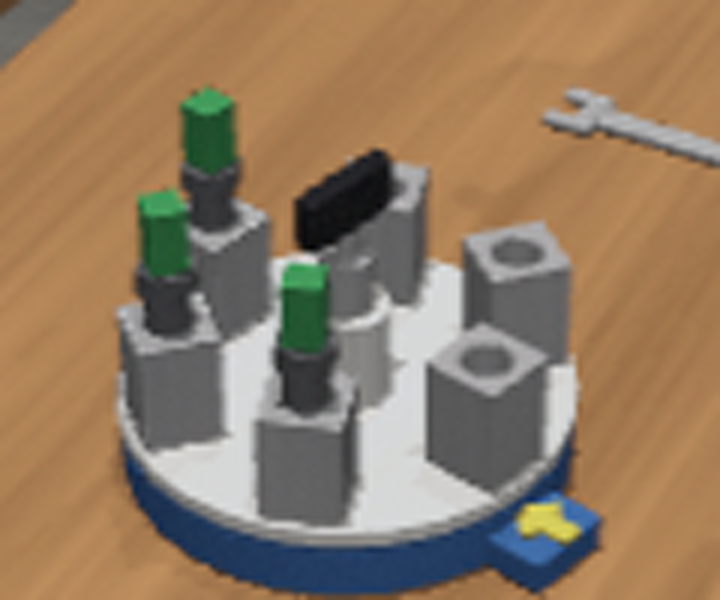

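View pics/d.png

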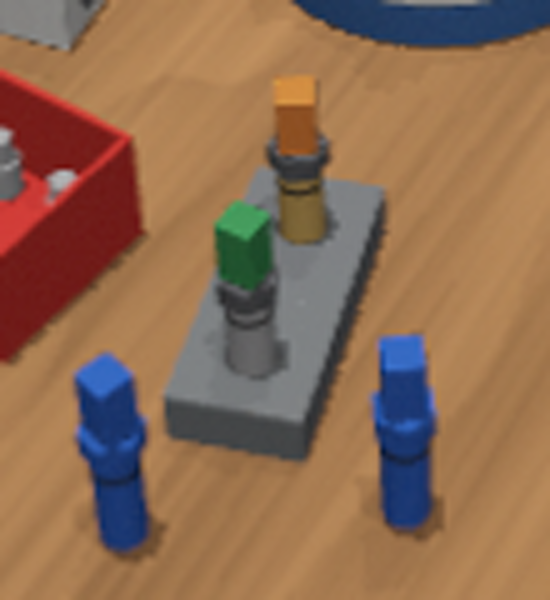

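```bash
python3 - <<'E'
from h import *
S=lambda x,y,k,x0,y0:(x/k+x0,y/k+y0)
gs=S(243,217,5,200,240); gc=S(362,154,5,320,130)
print("green top tri",tri([ray("side",gs),ray("scene",gc)]),plane("side",gs,124),plane("scene",gc,124))
os_=S(296,84,5,200,240); oc=S(210,190,5,320,130)
print("orange",tri([ray("side",os_),ray("scene",oc)]))
pt=plane("side",S(488,360,6,230,150),102); print("target mouth",pt)
nx=plane("side",S(517,252,6,230,150),102); print("next side",nx, "scene",plane("scene",S(98,181,4,190,150),102))
print("third scene",plane("scene",S(60,278,4,190,150),102))
# carousel valve tops z=172
for u in [(208,97),(163,200),(304,275)]: print("v side",plane("side",S(*u,6,230,150),172))
for u in [(373,75),(363,167),(190,218)]: print("v scene",plane("scene",S(*u,4,190,150),172))
# knob top corners side (z=167)
for u in [(298,198),(375,150),(390,158),(315,207)]: print("knob", plane("side",S(*u,6,230,150),167))
for u in [(162,123),(270,123)]: print("knob sc", plane("scene",S(*u,4,190,150),167))
print("arrow",plane("side",S(540,520,6,230,150),28))
for u in [(265,170),(385,187),(167,402),(308,425)]: print("stand", plane("side",S(*u,5,200,240),30))
E
```

```text
green top tri (array([528.41547008, 331.1560795 , 121.4413171 ]), [np.float64(0.5185232269377394), np.float64(0.5185232269376423)]) [526.79170526 332.72204763 124.        ] [533.20491558 329.06832302 124.        ]
orange (array([549.65079614, 244.40376074, 124.41039095]), [np.float64(0.9469480241976118), np.float64(0.9469480241977434)])
target mouth [526.0181157  -12.71583247 102.        ]
next side [550.23575069 -99.06966931 102.        ] scene [ 557.93241123 -102.32101032  102.        ]
third scene [ 643.38276277 -125.76626143  102.        ]
v side [701.81691162 -61.35843686 172.        ]
v side [677.03732372  26.39660823 172.        ]
v side [589.82021135  50.32396144 172.        ]
v scene [594.71111346  47.7668875  172.        ]
v scene [679.90960877  25.90318486 172.        ]
v scene [704.49975795 -59.66008146 172.        ]
knob [624.48178     -9.45430193 167.        ]
knob [610.24091619 -62.08013991 167.        ]
knob [600.6617968  -59.03083619 167.        ]
knob [613.82845419  -6.35856794 167.        ]
knob sc [610.63794038 -65.06942175 167.        ]
knob sc [622.49903585 -11.26306966 167.        ]
arrow [489.96388212   2.47734994  28.        ]
stand [585.24869293 221.71077514  30.        ]
stand [522.71874932 204.3381022   30.        ]
stand [548.55889228 377.51679474  30.        ]
stand [481.54106675 359.19413569  30.        ]
```

```bash
python3 -m inch '[{"gripper":1,"slide":[0.39,0.94,0.3],"twist":[0,0,0.33]},{"gripper":1,"slide":[0.39,0.94,0.3],"twist":[0,0,0.33]},{"gripper":1,"slide":[0.39,0.94,0.3],"twist":[0,0,0.33]},{"gripper":1,"slide":[0.39,0.94,0.3],"twist":[0,0,0.33]},{"gripper":1,"slide":[0.39,0.94,0],"twist":[0,0,0.33]},{"gripper":1,"slide":[0.39,0.94,0],"twist":[0,0,0.33]},{"gripper":1,"slide":[0.39,0.94,0],"twist":[0,0,0.33]},{"gripper":1,"slide":[0.39,0.94,0],"twist":[0,0,0.33]}]'
```

```text
time: 0.82
position: [371.8, -390.6, 261.2]
orientation: [-1.571, -0.0, -2.395]
force: [0.8, -1.0, 0.0]
opening: 85.4
```

```bash
R='x'; python3 -m inch '[{"gripper":1,"slide":[0.39,0.94,0],"twist":[0,0,0.33]},{"gripper":1,"slide":[0.39,0.94,0],"twist":[0,0,0.33]},{"gripper":1,"slide":[0.39,0.94,0],"twist":[0,0,0.33]},{"gripper":1,"slide":[0.39,0.94,0],"twist":[0,0,0.33]},{"gripper":1,"slide":[0.39,0.94,0],"twist":[0,0,0.33]},{"gripper":1,"slide":[0.39,0.94,0],"twist":[0,0,0.33]},{"gripper":1,"slide":[0.39,0.94,0],"twist":[0,0,0.33]},{"gripper":1,"slide":[0.39,0.94,0],"twist":[0,0,0.33]}]'
python3 -m inch '[{"gripper":1,"slide":[0.39,0.94,0],"twist":[0,0,0.34]},{"gripper":1,"slide":[0.39,0.94,0],"twist":[0,0,0.34]},{"gripper":1,"slide":[0.39,0.94,0],"twist":[0,0,0.34]},{"gripper":1,"slide":[0.39,0.94,0],"twist":[0,0,0.34]},{"gripper":1,"slide":[0.39,0.94,0],"twist":[0,0,0.34]},{"gripper":1,"slide":[0.39,0.94,0],"twist":[0,0,0.34]},{"gripper":1,"slide":[0.39,0.94,0],"twist":[0,0,0.34]},{"gripper":1,"slide":[0.39,0.94,0],"twist":[0,0,0.34]}]'
python3 -m inch '[{"gripper":1,"slide":[0,0,0],"twist":[0,0,0]},{"gripper":1,"slide":[0,0,0],"twist":[0,0,0]}]'
python3 - <<'E'
from h import *
s=readout.sense();im=imaging.camera("wrist");print(s["time"],s["position"],s["orientation"],s["joints"])
cv2.imwrite("pics/w1.png",im)
E
```

```text
time: 1.48
position: [449.8, -202.7, 261.2]
orientation: [-1.571, -0.0, -2.118]
force: [1.1, -0.4, -0.2]
opening: 85.4
time: 2.15
position: [527.8, -14.8, 261.1]
orientation: [-1.571, -0.0, -1.833]
force: [-0.3, 0.4, -0.6]
opening: 85.0
time: 2.32
position: [527.8, -14.4, 261.1]
orientation: [-1.571, 0.0, -1.832]
force: [-0.1, -1.1, 0.2]
opening: 85.9
2.3167 [527.75308211 -14.35037654 261.06129687] [-1.57132967e+00  4.41209615e-04 -1.83215168e+00] [ 0.29536927  0.32906384 -0.43523071  1.80872794  0.15809339  1.03842301
 -0.461299  ]
```

View pics/w1.png

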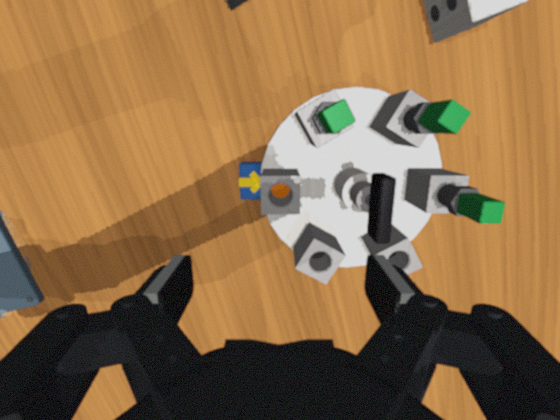

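The wrist view shows the target pocket at (281,191) with the orange seat inside, the arrow at (250,182), the knob bar at (380,208) and the empty pockets at (320,261) and (399,260).

```bash
python3 - <<'E'
from h import *
crop("pics/w1.png",250,160,410,280,5,"pics/e.png")
E
```

```text
(no output)
```

View pics/e.png

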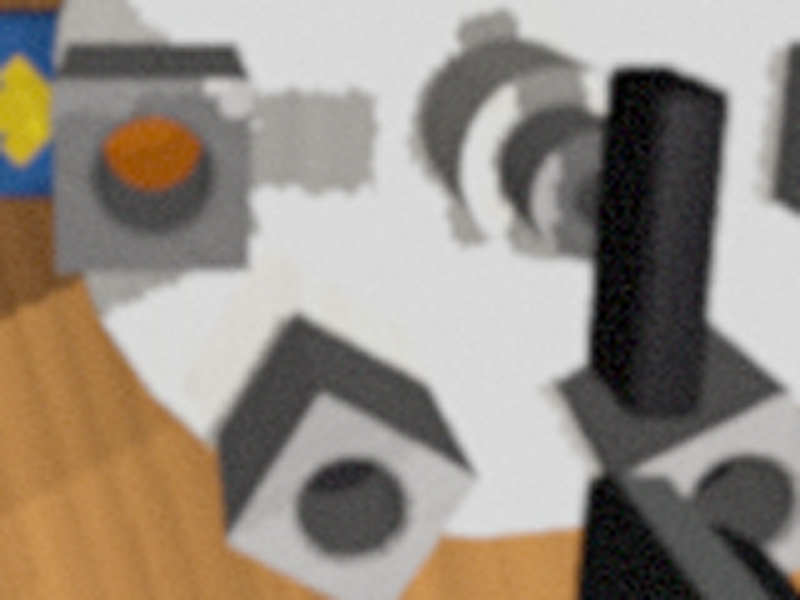

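```bash
python3 - <<'E'
from h import *
im=cv2.imread("pics/w1.png")[165:250,360:405]
im=np.clip(im.astype(float)*3,0,255).astype(np.uint8)
cv2.imwrite("pics/f.png",cv2.resize(im,None,fx=7,fy=7,interpolation=cv2.INTER_CUBIC))
s=readout.sense()
m=plane("wrist",(280.6,194.8),102,s);n=plane("wrist",(320.4,261.4),102,s);t=plane("wrist",(250+745/5,160+503/5),102,s)
print(m,n,t)
for u in [(55,75),(248,75),(250,270),(57,272)]: print(plane("wrist",(250+u[0]/5,160+u[1]/5),102,s))
E
```

```text
[529.57919618 -18.64950655 102.        ] [ 553.22594686 -105.74497316  102.        ] [ 640.60828578 -128.68384536  102.        ]
[515.29105215   7.23278187 102.        ]
[554.28704405  -3.30999116 102.        ]
[544.3756284 -44.8001019 102.       ]
[503.777672   -34.29500505 102.        ]
```

View pics/f.png

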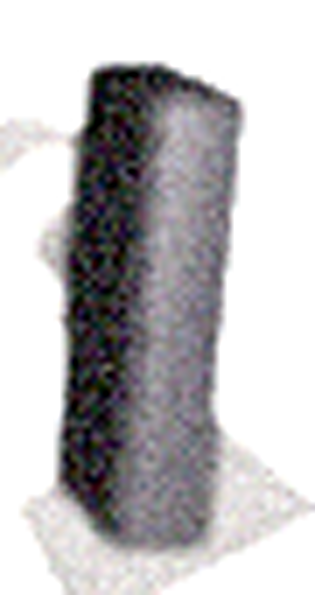

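```bash
python3 -m inch '[{"gripper":1,"slide":[0,0.98,0],"twist":[0,0,0.34]},{"gripper":1,"slide":[0,0.98,0],"twist":[0,0,0.34]},{"gripper":1,"slide":[0,0.98,0],"twist":[0,0,0.34]},{"gripper":1,"slide":[0,0.98,0],"twist":[0,0,0.34]},{"gripper":1,"slide":[0,0.98,0],"twist":[0,0,0.34]},{"gripper":1,"slide":[0,0.98,0],"twist":[0,0,0.34]},{"gripper":1,"slide":[0,0.98,0],"twist":[0,0,0.34]}]'
python3 -m inch '[{"gripper":1,"slide":[0,0.98,-0.1],"twist":[0,0,0.34]},{"gripper":1,"slide":[0,0.98,-0.1],"twist":[0,0,0.34]},{"gripper":1,"slide":[0,0.98,-0.1],"twist":[0,0,0.34]},{"gripper":1,"slide":[0,0.98,-0.1],"twist":[0,0,0.34]},{"gripper":1,"slide":[0,0.98,-0.1],"twist":[0,0,0.34]},{"gripper":1,"slide":[0,0.98,-0.1],"twist":[0,0,0.34]},{"gripper":1,"slide":[0,0.98,-0.1],"twist":[0,0,0.34]},{"gripper":1,"slide":[0,0,0],"twist":[0,0,0]}]'
python3 -m inch '[{"gripper":1,"slide":[0,0,0],"twist":[0,0,0]}]'
python3 - <<'E'
from h import *
s=readout.sense();im=imaging.camera("wrist");print(s["time"],s["position"],s["orientation"],s["joints"])
cv2.imwrite("pics/w2.png",im)
E
```

```text
time: 2.95
position: [527.7, 154.7, 261.1]
orientation: [-1.571, -0.001, -1.587]
force: [0.2, 0.5, 0.6]
opening: 85.3
time: 3.62
position: [526.2, 331.0, 243.2]
orientation: [-1.572, 0.003, -1.331]
force: [-0.3, 0.8, 0.0]
opening: 85.5
time: 3.7
position: [527.5, 326.9, 243.2]
orientation: [-1.572, -0.001, -1.336]
force: [0.4, -0.3, -1.3]
opening: 85.7
3.7 [527.50772297 326.87201744 243.24069768] [-1.57179086e+00 -5.64323572e-04 -1.33640561e+00] [-0.21261011  0.54457572 -0.59442063  1.58101126  0.32842482  1.11865734
 -0.65059035]
```

View pics/w2.png

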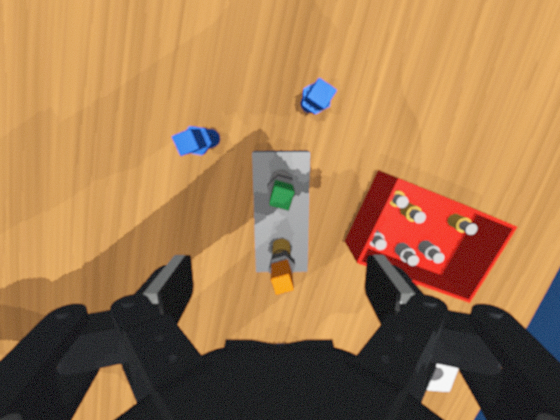

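The wrist view shows the green cap at (282,195) and the orange one at (282,282). The red bin is off to the right from (346,240), and the blue parts are at (195,140) and (318,95).

```bash
python3 - <<'E'
from h import *
crop("pics/w2.png",245,145,325,305,3.7 and 5,"pics/g.png") if 0 else crop("pics/w2.png",250,160,315,215,10,"pics/g.png")
E
```

```text
(no output)
```

View pics/g.png

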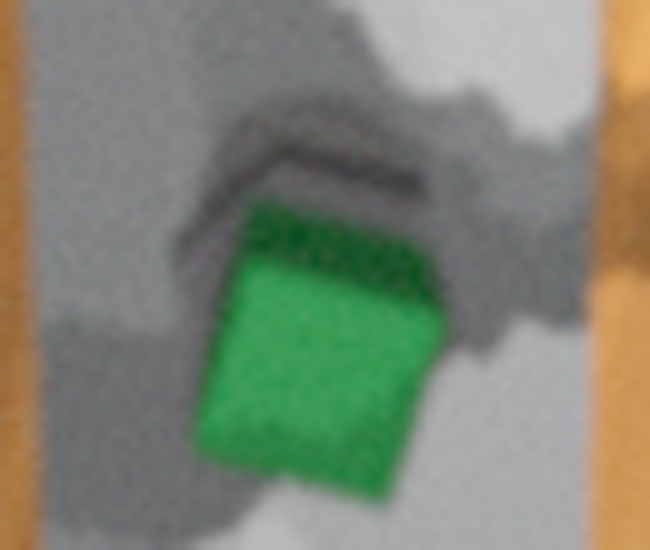

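```bash
python3 - <<'E'
from h import *
s=readout.sense(); print(s["position"])
c=[(240,258),(443,322),(388,500),(195,455)]
P=[plane("wrist",(250+a/10,160+b/10),124,s) for a,b in c]; 
for p in P: print(p)
P=np.array(P)
print("centre",P.mean(0)); 
print("edges",np.linalg.norm(P-np.roll(P,-1,0),axis=1), [np.degrees(np.arctan2(*(P[(i+1)%4]-P[i])[[1,0]])) for i in range(4)])
print("orange",plane("wrist",(283,286),124,s))
for u in [(186,145),(323,88)]: print("blue",plane("wrist",u,112,s))
# same in scene/side
print(proj("side",P.mean(0)),proj("scene",P.mean(0)))
E
```

```text
[528.1257046  325.46583451 243.33372074]
[520.60908364 339.40102085 124.        ]
[540.21327103 337.86238035 124.        ]
[539.36491859 320.07401097 124.        ]
[520.74481113 320.1703712  124.        ]
centre [530.2330211  329.37694584 124.        ]
edges [19.66447502 17.80858745 18.62035679 19.23112862] [np.float64(-4.487676851736353), np.float64(-92.73044775353804), np.float64(179.70349337318012), np.float64(90.40437964031125)]
orange [552.92498659 240.50204857 124.        ]
blue [432.68647888 355.8243894  112.        ]
blue [543.18125573 432.6274758  112.        ]
[[248.06126283 281.98699597]] [[391.9978627  160.20703933]]
```

```bash
python3 -m inch '[{"gripper":1,"slide":[0.07,0.2,-0.5],"twist":[0,0,-0.85]},{"gripper":1,"slide":[0,0,-0.8],"twist":[0,0,-0.85]},{"gripper":1,"slide":[0,0,-0.8],"twist":[0,0,-0.83]},{"gripper":1,"slide":[0,0,-0.6],"twist":[0,0,0]},{"gripper":1,"slide":[0,0,-0.2],"twist":[0,0,0]},{"gripper":1,"slide":[0,0,0],"twist":[0,0,0]},{"gripper":1,"slide":[0,0,0],"twist":[0,0,0]},{"gripper":1,"slide":[0,0,0],"twist":[0,0,0]}]'
python3 - <<'E'
from h import *
s=readout.sense();im=imaging.camera("wrist");print(s["time"],s["position"],s["orientation"])
cv2.imwrite("pics/w3.png",im)
E
```

```text
time: 4.42
position: [530.4, 332.0, 172.6]
orientation: [-1.569, 0.001, -1.602]
force: [0.1, -0.3, 0.3]
opening: 85.4
4.4167 [530.37614462 331.9640598  172.63256251] [-1.56906402e+00  9.04986423e-04 -1.60230241e+00]
```

View pics/w3.png

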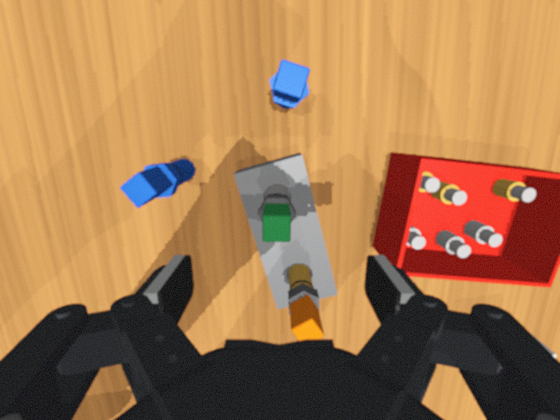

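```bash
python3 - <<'E'
from h import *
crop("pics/w3.png",245,180,310,250,8,"pics/g2.png")
E
```

```text
(no output)
```

View pics/g2.png

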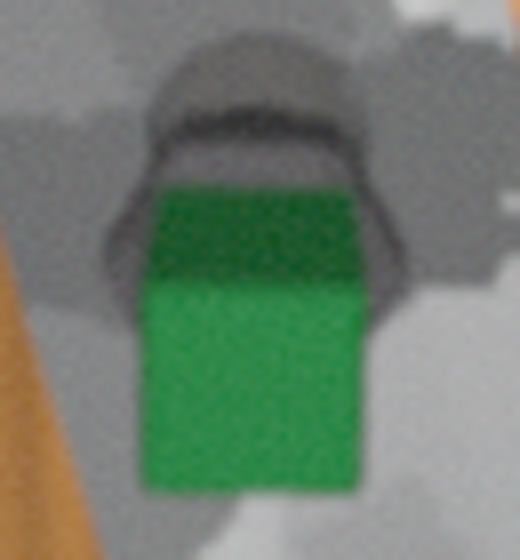

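```bash
python3 - <<'E'
from h import *
s=readout.sense(); print(s["position"])
P=np.array([plane("wrist",(245+a/8,180+b/8),124,s) for a,b in [(140,283),(368,281),(362,493),(143,490)]])
print(P.mean(0),np.linalg.norm(P-np.roll(P,-1,0),axis=1))
E
```

```text
[530.27496274 332.17286159 172.61782877]
[529.52599097 331.57611731 124.        ] [19.66088848 19.6303328  19.39005313 19.16025933]
```

```bash
python3 -m inch '[{"gripper":1,"slide":[-0.02,-0.02,-0.8],"twist":[0,0,0]},{"gripper":1,"slide":[0,0,-0.8],"twist":[0,0,0]},{"gripper":1,"slide":[0,0,-0.8],"twist":[0,0,0]},{"gripper":1,"slide":[0,0,-0.6],"twist":[0,0,0]},{"gripper":1,"slide":[0,0,-0.2],"twist":[0,0,0]},{"gripper":1,"slide":[0,0,0],"twist":[0,0,0]}]'
python3 -m inch '[{"gripper":-1,"slide":[0,0,0],"twist":[0,0,0]},{"gripper":-1,"slide":[0,0,0],"twist":[0,0,0]},{"gripper":-1,"slide":[0,0,0],"twist":[0,0,0]},{"gripper":-1,"slide":[0,0,0],"twist":[0,0,0]},{"gripper":-1,"slide":[0,0,0],"twist":[0,0,0]},{"gripper":-1,"slide":[0,0,0],"twist":[0,0,0]},{"gripper":-1,"slide":[0,0,0],"twist":[0,0,0]},{"gripper":-1,"slide":[0,0,0],"twist":[0,0,0]}]' 50
```

```text
time: 4.97
position: [528.6, 331.3, 90.8]
orientation: [-1.572, -0.001, -1.601]
force: [0.4, -0.2, -0.4]
opening: 85.5
time: 5.63
position: [529.2, 331.9, 91.9]
orientation: [-1.57, 0.001, -1.602]
force: [-0.7, -0.4, 4.8]
opening: 19.0
```

```bash
python3 -m inch '[{"gripper":-1,"slide":[0,0,0.3],"twist":[0,0,0]},{"gripper":-1,"slide":[0,0,0.6],"twist":[0,0,0]},{"gripper":-1,"slide":[0,0,0.9],"twist":[0,0,0]},{"gripper":-1,"slide":[0,0,0.9],"twist":[0,0,0]},{"gripper":-1,"slide":[0,0,0.9],"twist":[0,0,0]},{"gripper":-1,"slide":[0,0,0.9],"twist":[0,0,0]},{"gripper":-1,"slide":[0,0,0.6],"twist":[0,0,0]},{"gripper":-1,"slide":[0,0,0.4],"twist":[0,0,0]}]'
python3 - <<'E'
from h import *
s=readout.sense();im=imaging.camera("wrist");print(s["time"],s["position"],s["orientation"],s["force"],s["opening"])
cv2.imwrite("pics/w4.png",im)
E
```

```text
time: 6.3
position: [529.2, 332.0, 230.7]
orientation: [-1.569, 0.001, -1.601]
force: [0.5, 0.7, -1.9]
opening: 19.2
6.3 [529.21207961 331.95474989 230.74887516] [-1.56935414e+00  9.83800156e-04 -1.60141543e+00] [ 0.54752591  0.73414692 -1.92069798] 19.17427781474371
```

View pics/w4.png

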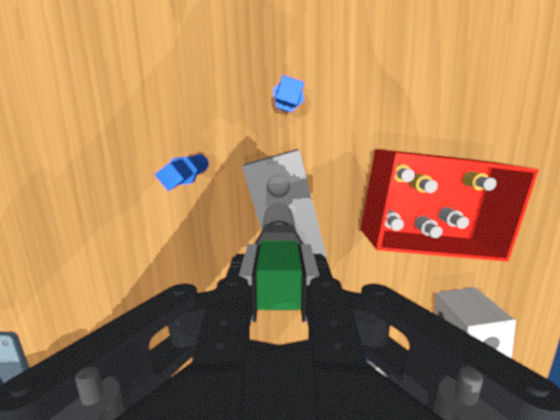

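```bash
python3 - <<'E'
from h import *
s=readout.sense(); R,T=tool(s)
def pt(x,y,z): return proj("wrist",R@np.array([x,y,z])+T,s)[0]
for p in [(-10,-32,-10),(-10,-32,10),(10,-32,10),(10,-32,-10),(-10,4,-10),(-10,4,10)]: print(p,pt(*p))
print("foot",[pt(12*np.cos(a),80,12*np.sin(a)).round(1) for a in np.radians([180,150,120,90,210,240,270])])
crop("pics/w4.png",235,170,325,320,4,"pics/h.png")
E
```

```text
(-10, -32, -10) [253.6035617 269.1192854]
(-10, -32, 10) [300.95793489 269.1111949 ]
(10, -32, 10) [299.96067609 309.88629044]
(10, -32, -10) [254.74883431 309.89125863]
(-10, 4, -10) [259.10158765 237.75532637]
(-10, 4, 10) [296.0568426  237.74687429]
foot [array([277.9, 200. ]), array([285.5, 202. ]), array([291. , 207.3]), array([292.9, 214.5]), array([270.3, 202. ]), array([264.9, 207.3]), array([263. , 214.5])]
```

View pics/h.png

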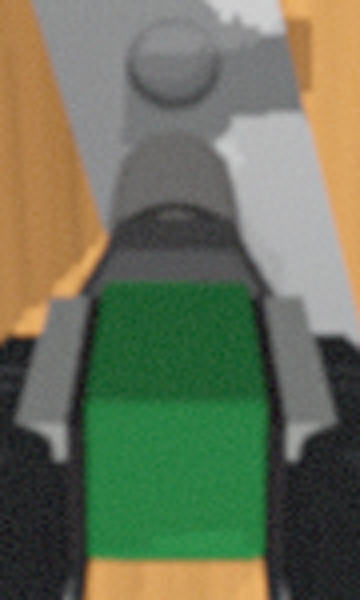

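```bash
python3 - <<'E'
from h import *
s=readout.sense()
print(plane("wrist",(278.25,186.2),30,s), s["position"])
R,T=tool(s)
def pt(x,y,z): return proj("wrist",R@np.array([x,y,z])+T,s)[0]
print(pt(-12,77,0),pt(-9,80,0),pt(-12,20,12),pt(-12,20,-12))
E
```

```text
[530.46412129 331.36286397  30.        ] [529.79344823 332.35932227 231.95209059]
[277.90420454 200.93840898] [277.91708725 203.67172757] [297.93172356 224.64257879] [257.40807045 224.65261329]
```

```bash
python3 -m inch '[{"gripper":-1,"slide":[0,-0.5,0.2],"twist":[0,0,-0.15]},{"gripper":-1,"slide":[0,-0.95,0.2],"twist":[0,0,-0.15]},{"gripper":-1,"slide":[0,-0.95,0],"twist":[0,0,-0.15]},{"gripper":-1,"slide":[0,-0.95,0],"twist":[0,0,-0.15]},{"gripper":-1,"slide":[0,-0.95,0],"twist":[0,0,-0.15]},{"gripper":-1,"slide":[0,-0.95,0],"twist":[0,0,-0.15]},{"gripper":-1,"slide":[0,-0.95,0],"twist":[0,0,-0.15]},{"gripper":-1,"slide":[0,-0.95,0],"twist":[0,0,-0.15]}]'
python3 -m inch '[{"gripper":-1,"slide":[0,-0.95,0],"twist":[0,0,-0.15]},{"gripper":-1,"slide":[0,-0.95,0],"twist":[0,0,-0.15]},{"gripper":-1,"slide":[0,-0.95,0],"twist":[0,0,-0.15]},{"gripper":-1,"slide":[0,-0.95,0],"twist":[0,0,-0.15]},{"gripper":-1,"slide":[0,-0.95,0],"twist":[0,0,-0.15]},{"gripper":-1,"slide":[0,-0.95,0],"twist":[0,0,-0.15]},{"gripper":-1,"slide":[0,-0.95,0],"twist":[0,0,-0.15]},{"gripper":-1,"slide":[0,-0.25,0],"twist":[0,0,-0.05]}]'
python3 -m inch '[{"gripper":-1,"slide":[0,0,0],"twist":[0,0,0]},{"gripper":-1,"slide":[0,0,0],"twist":[0,0,0]},{"gripper":-1,"slide":[0,0,0],"twist":[0,0,0]}]'
python3 - <<'E'
from h import *
s=readout.sense();im=imaging.camera("wrist");print(s["time"],s["position"],s["orientation"],s["force"],s["opening"])
cv2.imwrite("pics/w5.png",im);cv2.imwrite("pics/s5.png",imaging.camera("side"))
crop("pics/w5.png",235,160,335,310,4,"pics/i.png")
E
```

```text
time: 7.02
position: [527.9, 150.4, 237.5]
orientation: [-1.573, -0.002, -1.729]
force: [-0.4, -0.4, -1.8]
opening: 19.2
time: 7.68
position: [527.4, -25.4, 237.4]
orientation: [-1.573, -0.004, -1.85]
force: [-0.1, -0.4, -1.1]
opening: 19.3
time: 7.93
position: [528.5, -18.1, 238.5]
orientation: [-1.572, 0.001, -1.84]
force: [-0.2, -0.2, -1.7]
opening: 19.1
7.9333 [528.54632548 -18.07136661 238.45801537] [-1.57172239e+00  6.67973649e-04 -1.84041107e+00] [-0.1750595  -0.19080551 -1.74747844] 19.0874505513109
```

View pics/i.png

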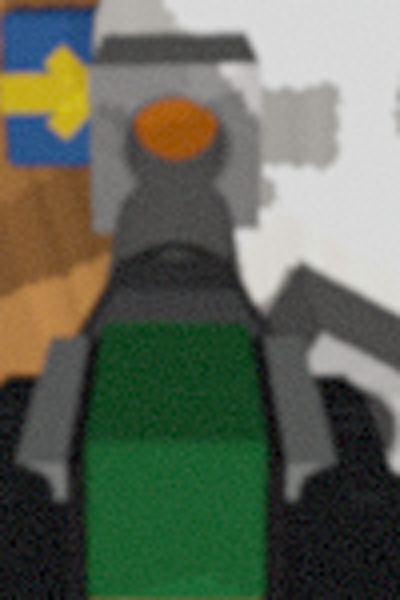

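View pics/s5.png

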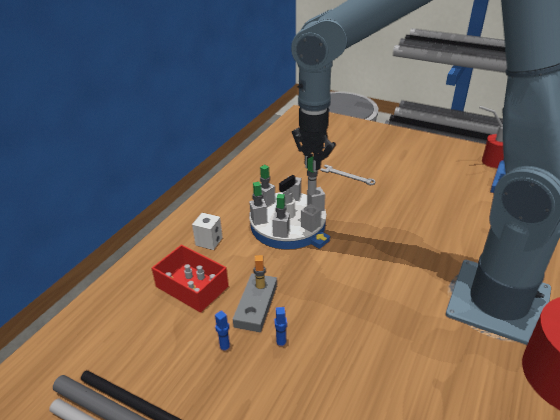

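```bash
python3 - <<'E'
from h import *
s=readout.sense()
print(s["position"])
P=np.array([plane("wrist",(235+a/4,160+b/4),102,s) for a,b in [(92,63),(262,63),(258,230),(92,230)]])
print(P.mean(0),np.linalg.norm(P-np.roll(P,-1,0),axis=1),[np.degrees(np.arctan2(*(P[(i+1)%4]-P[i])[[1,0]])) for i in range(4)])
R,T=tool(s); print("in tool",(P.mean(0)-T)@R)
def pt(x,y,z): return proj("wrist",R@np.array([x,y,z])+T,s)[0]
print("foot far edge",(pt(-12,77,0)-[235,160])*4,(pt(-9,80,0)-[235,160])*4)
crop("pics/s5.png",270,140,350,250,5,"pics/j.png")
E
```

```text
[528.79881345 -17.97649469 238.68016563]
[530.18559151 -17.24633114 102.        ] [41.22711355 42.43954297 41.88936013 42.4469994 ] [np.float64(-15.432788839786515), np.float64(-105.63607853118768), np.float64(164.56712962451394), np.float64(73.46997732072803)]
in tool [ -0.9913499  136.68030855   1.19768499]
foot far edge [170.3168642  164.59449541] [170.38401521 175.51268011]
```

View pics/j.png

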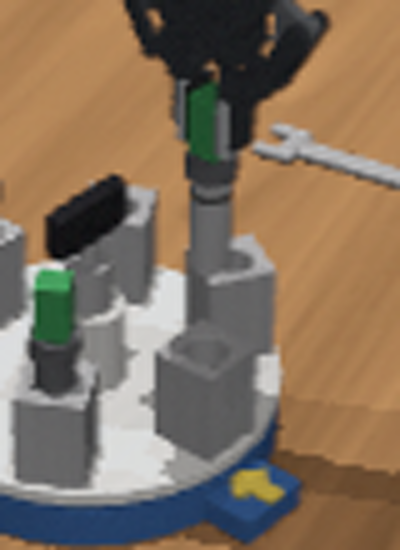

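```bash
python3 - <<'E'
from h import *
s=readout.sense(); T=s["position"]
for n,X in [("foot axis",T+[0,0,-80]),("captop",T+[0,0,32]),("hex bottom",T+[0,0,-18]),("mouth",[529.5,-17,102])]:
    print(n,(proj("side",X)[0]-[270,140])*5)
E
```

```text
foot axis [208.09685054 262.51099052]
captop [212.3476287   89.63119934]
hex bottom [210.38920585 168.98849408]
mouth [204.2789148  344.24844994]
```

```bash
python3 -m inch '[{"gripper":-1,"slide":[0.02,0.036,-0.4],"twist":[0,0,0]},{"gripper":-1,"slide":[0,0,-0.6],"twist":[0,0,0]},{"gripper":-1,"slide":[0,0,-0.6],"twist":[0,0,0]},{"gripper":-1,"slide":[0,0,-0.3],"twist":[0,0,0]},{"gripper":-1,"slide":[0,0,-0.1],"twist":[0,0,0]},{"gripper":-1,"slide":[0,0,0],"twist":[0,0,0]},{"gripper":-1,"slide":[0,0,0],"twist":[0,0,0]}]'
python3 - <<'E'
from h import *
s=readout.sense();im=imaging.camera("wrist");print(s["time"],s["position"],s["orientation"],s["force"],s["opening"])
cv2.imwrite("pics/w6.png",im);cv2.imwrite("pics/s6.png",imaging.camera("side"))
crop("pics/w6.png",235,160,335,310,4,"pics/k.png")
crop("pics/s6.png",270,140,350,250,5,"pics/l.png")
E
```

```text
time: 8.62
position: [529.8, -18.4, 189.1]
orientation: [-1.57, 0.0, -1.842]
force: [0.7, -0.2, -1.9]
opening: 19.4
8.6167 [529.80757777 -18.41395844 189.1349678 ] [-1.57023364e+00  3.01155800e-04 -1.84193988e+00] [ 0.72271507 -0.1526445  -1.86973398] 19.439853722912215
```

View pics/k.png

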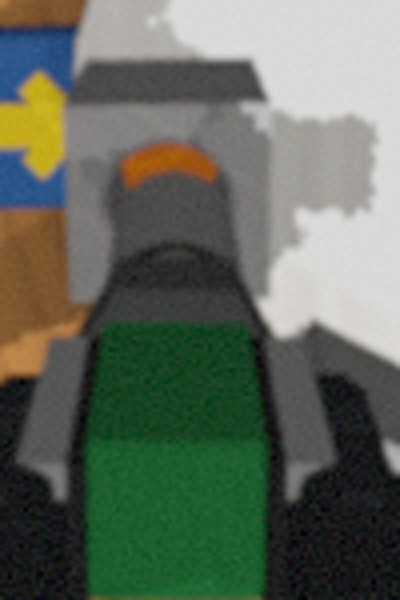

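View pics/l.png

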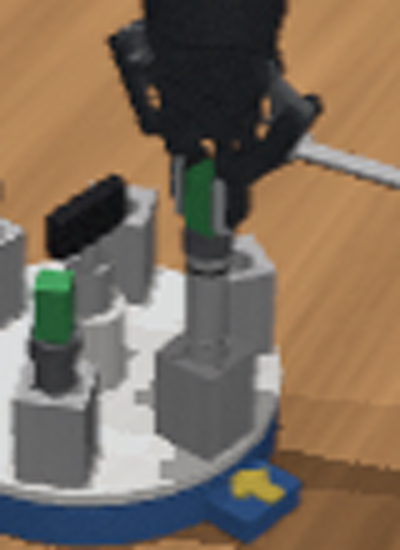

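```bash
python3 - <<'E'
from h import *
ps=[]
for i in range(1): s=readout.sense()
print(s["position"])
P=np.array([plane("wrist",(235+a/4,160+b/4),102,s) for a,b in [(68,103),(268,101),(271,298),(69,300)]])
print(P.mean(0),np.linalg.norm(P-np.roll(P,-1,0),axis=1))
R,T=tool(s); print("in tool",(P.mean(0)-T)@R)
def pt(x,y,z): return (proj("wrist",R@np.array([x,y,z])+T,s)[0]-[235,160])*4
print("foot far edge",pt(-12,77,0),pt(-9,80,0),pt(0,77,12),pt(0,77,-12))
# bore ellipse & block prediction for mouth at candidates in tool coordinates
yy=T[2]-102
for dx,dz in [(0,0),(-1,0.),(0,-1)]:
    print(dx,dz,"bore far",pt(dx-12.75,yy,dz),"L",pt(dx,yy,dz-12.75),"R",pt(dx,yy,dz+12.75))
E
```

```text
[530.05725466 -18.59666831 189.53615877]
[530.19346854 -17.39486443 102.        ] [40.3418504  42.37780257 42.75378729 42.38702341]
in tool [-1.16075503 87.53625405 -0.31441177]
foot far edge [170.30226571 164.60533742] [170.36956059 175.52339585] [230.94732947 223.29815992] [109.81328888 223.34238848]
0 0 bore far [170.46185919 148.27374659] L [108.9017831 208.2839366] R [232.17570019 208.2388408 ]
-1 0.0 bore far [170.45580645 143.49487851] L [108.82571337 203.64201823] R [232.2399008  203.59685388]
0 -1 bore far [165.55643377 148.27557994] L [104.06865841 208.28549676] R [227.34219387 208.24080117]
```

```bash
python3 -m inch '[{"gripper":-1,"slide":[-0.016,0.046,-0.1],"twist":[0,0,0]},{"gripper":-1,"slide":[0,0,-0.12],"twist":[0,0,0]},{"gripper":-1,"slide":[0,0,-0.12],"twist":[0,0,0]},{"gripper":-1,"slide":[0,0,-0.08],"twist":[0,0,0]},{"gripper":-1,"slide":[0,0,0],"twist":[0,0,0]}]'
python3 -m inch '[{"gripper":-1,"slide":[0,0,-0.1],"twist":[0,0,0]},{"gripper":-1,"slide":[0,0,-0.1],"twist":[0,0,0]},{"gripper":-1,"slide":[0,0,0],"twist":[0,0,0]}]'
python3 - <<'E'
from h import *
s=readout.sense();print(s["time"],s["position"],s["orientation"],s["force"],s["wrist_torque"])
E
```

```text
time: 9.13
position: [528.9, -17.3, 177.8]
orientation: [-1.571, 0.0, -1.842]
force: [-0.7, 0.5, -2.2]
opening: 19.4
time: 9.38
position: [529.0, -17.3, 172.8]
orientation: [-1.571, 0.0, -1.842]
force: [0.3, 1.1, -2.5]
opening: 19.5
9.3833 [528.95410449 -17.3347219  172.84786636] [-1.57107845e+00  2.53446540e-04 -1.84217245e+00] [ 0.27428754  1.09705594 -2.52464368] [ 0.36507089 -0.10707398 -0.02196159]
```

```bash
python3 -m inch '[{"gripper":-1,"slide":[0,0,-0.12],"twist":[0,0,0]},{"gripper":-1,"slide":[0,0,-0.16],"twist":[0,0,0]},{"gripper":-1,"slide":[0,0,-0.16],"twist":[0,0,0]},{"gripper":-1,"slide":[0,0,-0.16],"twist":[0,0,0]},{"gripper":-1,"slide":[0,0,-0.08],"twist":[0,0,0]},{"gripper":-1,"slide":[0,0,0],"twist":[0,0,0]}]'
python3 -m inch '[{"gripper":-1,"slide":[0,0,-0.05],"twist":[0,0,0]},{"gripper":-1,"slide":[0,0,-0.05],"twist":[0,0,0]},{"gripper":-1,"slide":[0,0,0],"twist":[0,0,0]}]'
```

```text
time: 9.88
position: [528.9, -17.4, 155.7]
orientation: [-1.571, 0.0, -1.842]
force: [-0.7, 2.7, -3.1]
opening: 19.8
time: 10.13
position: [529.1, -17.5, 153.7]
orientation: [-1.571, 0.0, -1.842]
force: [1.1, 1.7, -3.1]
opening: 19.6
```

```bash
for i in 1; do python3 -m inch '[{"gripper":-1,"slide":[0,0.012,-0.06],"twist":[0,0,0]},{"gripper":-1,"slide":[0,0,0],"twist":[0,0,0]}]'; done
python3 -m inch '[{"gripper":-1,"slide":[0,0,-0.06],"twist":[0,0,0]},{"gripper":-1,"slide":[0,0,0],"twist":[0,0,0]}]'
python3 -m inch '[{"gripper":-1,"slide":[0,0,-0.06],"twist":[0,0,0]},{"gripper":-1,"slide":[0,0,0],"twist":[0,0,0]}]'
```

```text
time: 10.3
position: [529.1, -17.4, 152.2]
orientation: [-1.571, -0.0, -1.842]
force: [0.6, 1.4, -1.7]
opening: 19.7
time: 10.47
position: [529.1, -17.3, 150.7]
orientation: [-1.571, -0.0, -1.842]
force: [-0.1, 1.7, -1.8]
opening: 19.4
time: 10.63
position: [529.0, -17.3, 149.1]
orientation: [-1.571, -0.0, -1.842]
force: [1.1, 1.5, -2.3]
opening: 19.5
```

```bash
python3 -m inch '[{"gripper":-1,"slide":[0,0.01,-0.06],"twist":[0,0,0]},{"gripper":-1,"slide":[0,0,0],"twist":[0,0,0]}]'
python3 -m inch '[{"gripper":-1,"slide":[0,0,-0.06],"twist":[0,0,0]},{"gripper":-1,"slide":[0,0,0],"twist":[0,0,0]}]'
python3 -m inch '[{"gripper":-1,"slide":[0,0,-0.06],"twist":[0,0,0]},{"gripper":-1,"slide":[0,0,0],"twist":[0,0,0]}]'
```

```text
time: 10.8
position: [528.9, -17.2, 147.5]
orientation: [-1.571, -0.0, -1.842]
force: [0.5, 1.8, -2.7]
opening: 19.5
time: 10.97
position: [528.9, -17.2, 146.0]
orientation: [-1.571, -0.0, -1.842]
force: [0.4, -0.3, -1.1]
opening: 19.1
time: 11.13
position: [528.8, -17.1, 144.5]
orientation: [-1.571, -0.0, -1.842]
force: [-0.1, 0.4, -2.8]
opening: 19.3
```

```bash
python3 -m inch '[{"gripper":-1,"slide":[0,0,-0.06],"twist":[0,0,0]},{"gripper":-1,"slide":[0,0,0],"twist":[0,0,0]}]'
python3 -m inch '[{"gripper":-1,"slide":[0,0,-0.06],"twist":[0,0,0]},{"gripper":-1,"slide":[0,0,0],"twist":[0,0,0]}]'
python3 -m inch '[{"gripper":-1,"slide":[0,0,-0.06],"twist":[0,0,0]},{"gripper":-1,"slide":[0,0,0],"twist":[0,0,0]}]'
```

```text
time: 11.3
position: [529.0, -17.1, 143.5]
orientation: [-1.571, -0.0, -1.842]
force: [-0.3, 1.6, 1.6]
opening: 19.0
time: 11.47
position: [529.1, -17.1, 142.1]
orientation: [-1.571, -0.0, -1.842]
force: [-0.9, 0.5, 5.1]
opening: 19.5
time: 11.63
position: [529.1, -17.1, 140.5]
orientation: [-1.571, -0.0, -1.842]
force: [-1.5, 0.3, 4.4]
opening: 19.6
```

```bash
python3 -m inch '[{"gripper":-1,"slide":[0,0,-0.06],"twist":[0,0,0]},{"gripper":-1,"slide":[0,0,0],"twist":[0,0,0]}]'
python3 -m inch '[{"gripper":-1,"slide":[0,0,-0.06],"twist":[0,0,0]},{"gripper":-1,"slide":[0,0,0],"twist":[0,0,0]}]'
python3 -m inch '[{"gripper":-1,"slide":[0,0,-0.03],"twist":[0,0,0]},{"gripper":-1,"slide":[0,0,0],"twist":[0,0,0]}]'
```

```text
time: 11.8
position: [529.1, -17.1, 139.0]
orientation: [-1.571, -0.0, -1.842]
force: [-1.4, 0.3, 4.3]
opening: 19.3
time: 11.97
position: [529.1, -17.0, 137.5]
orientation: [-1.571, -0.0, -1.842]
force: [-0.9, 0.7, 4.3]
opening: 19.1
time: 12.13
position: [529.1, -17.1, 136.8]
orientation: [-1.571, -0.0, -1.842]
force: [-0.9, 0.8, 5.2]
opening: 19.3
```

```bash
python3 -m inch '[{"gripper":-1,"slide":[0,0,-0.03],"twist":[0,0,0]},{"gripper":-1,"slide":[0,0,0],"twist":[0,0,0]}]'
python3 -m inch '[{"gripper":-1,"slide":[0,0,-0.02],"twist":[0,0,0]},{"gripper":-1,"slide":[0,0,0],"twist":[0,0,0]}]'
python3 -m inch '[{"gripper":-1,"slide":[0,0,-0.02],"twist":[0,0,0]},{"gripper":-1,"slide":[0,0,0],"twist":[0,0,0]}]'
```

```text
time: 12.3
position: [529.1, -17.0, 136.2]
orientation: [-1.571, -0.0, -1.842]
force: [-1.6, 0.1, 6.8]
opening: 19.2
time: 12.47
position: [529.3, -17.0, 136.2]
orientation: [-1.57, -0.0, -1.842]
force: [-4.2, 1.2, 11.3]
opening: 19.4
time: 12.63
position: [529.3, -17.0, 136.1]
orientation: [-1.57, -0.0, -1.842]
force: [-3.9, -0.7, 16.6]
opening: 19.2
```

```bash
python3 -m inch '[{"gripper":-1,"slide":[0.008,0,0.04],"twist":[0,0,0]},{"gripper":-1,"slide":[0,0,0],"twist":[0,0,0]}]'
python3 -m inch '[{"gripper":0.3,"slide":[0,0,0],"twist":[0,0,0]},{"gripper":0.3,"slide":[0,0,0],"twist":[0,0,0]},{"gripper":0.3,"slide":[0,0,0],"twist":[0,0,0]},{"gripper":0.3,"slide":[0,0,0],"twist":[0,0,0]},{"gripper":0.3,"slide":[0,0,0],"twist":[0,0,0]}]'
```

```text
time: 12.8
position: [529.3, -17.1, 136.2]
orientation: [-1.57, -0.0, -1.842]
force: [-1.7, 0.1, 8.4]
opening: 19.2
time: 13.22
position: [529.2, -17.1, 135.6]
orientation: [-1.571, -0.0, -1.842]
force: [-0.9, 0.2, -0.4]
opening: 55.3
```

```bash
python3 -m inch '[{"gripper":0.3,"slide":[0,0,0.4],"twist":[0,0,0]},{"gripper":0.3,"slide":[0,0,0.8],"twist":[0,0,0]},{"gripper":0.5,"slide":[0,0,1],"twist":[0,0,0]},{"gripper":0.5,"slide":[0,0,1],"twist":[0,0,0]},{"gripper":0.5,"slide":[0,0,0.8],"twist":[0,0,0]},{"gripper":0.5,"slide":[0,0,0.4],"twist":[0,0,0]},{"gripper":0.5,"slide":[0,0,0],"twist":[0,0,0]},{"gripper":0.5,"slide":[0,0,0],"twist":[0,0,0]}]'
python3 - <<'E'
from h import *
s=readout.sense();im=imaging.camera("wrist");print(s["time"],s["position"],s["orientation"],s["force"],s["opening"])
cv2.imwrite("pics/w7.png",im);cv2.imwrite("pics/s7.png",imaging.camera("side"))
crop("pics/s7.png",230,150,350,250,6,"pics/m.png")
E
```

```text
time: 13.88
position: [529.1, -17.1, 245.7]
orientation: [-1.57, -0.0, -1.842]
force: [0.2, -0.7, -1.3]
opening: 64.1
13.8833 [529.11676735 -17.11938735 245.71360377] [-1.57046174e+00 -1.34823337e-04 -1.84246355e+00] [ 0.24688862 -0.67296537 -1.33690532] 64.10258690754226
```

View pics/w7.png

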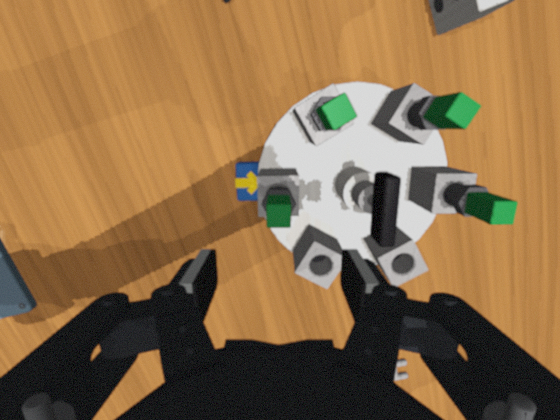

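View pics/m.png

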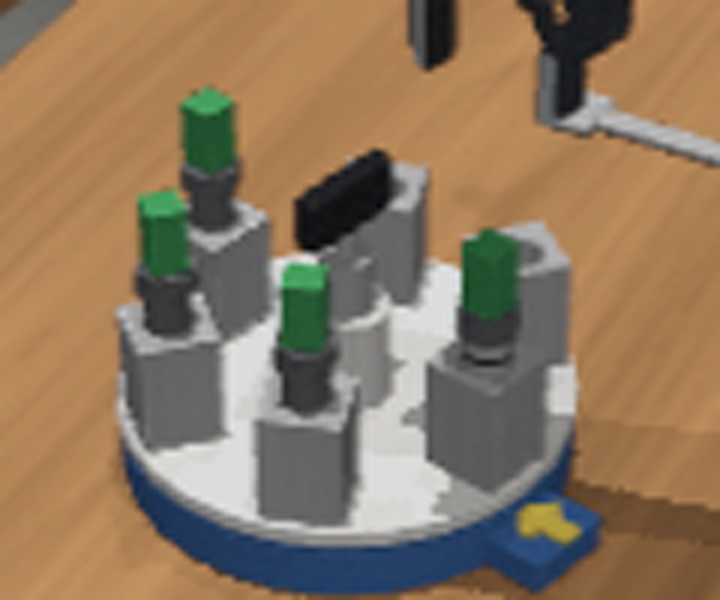

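```bash
python3 -m inch '[{"gripper":0.5,"slide":[0.6,-0.16,0],"twist":[0,0,0]},{"gripper":0.5,"slide":[0.9,-0.25,0],"twist":[0,0,0]},{"gripper":0.5,"slide":[0.9,-0.25,0],"twist":[0,0,0]},{"gripper":0.5,"slide":[0.75,-0.2,-0.4],"twist":[0,0,0]},{"gripper":0.5,"slide":[0.33,-0.1,-0.4],"twist":[0,0,0]},{"gripper":0.5,"slide":[0,0,0],"twist":[0,0,0]},{"gripper":0.5,"slide":[0,0,0],"twist":[0,0,0]},{"gripper":0.5,"slide":[0,0,0],"twist":[0,0,0]}]'
python3 - <<'E'
from h import *
s=readout.sense();im=imaging.camera("wrist");print(s["time"],s["position"],s["orientation"],s["force"],s["opening"])
cv2.imwrite("pics/w8.png",im)
im=im[180:300,220:340]
im=np.clip(im.astype(float)*2.5,0,255).astype(np.uint8)
cv2.imwrite("pics/n.png",cv2.resize(im,None,fx=5,fy=5,interpolation=cv2.INTER_CUBIC))
E
```

```text
time: 14.65
position: [615.0, -40.4, 225.3]
orientation: [-1.573, -0.0, -1.842]
force: [-0.7, 0.9, 0.7]
opening: 64.0
14.65 [615.01792967 -40.42743251 225.26082396] [-1.57269837e+00 -2.10885953e-04 -1.84158384e+00] [-0.67112831  0.87802867  0.67830795] 64.03311744383552
```

View pics/w8.png

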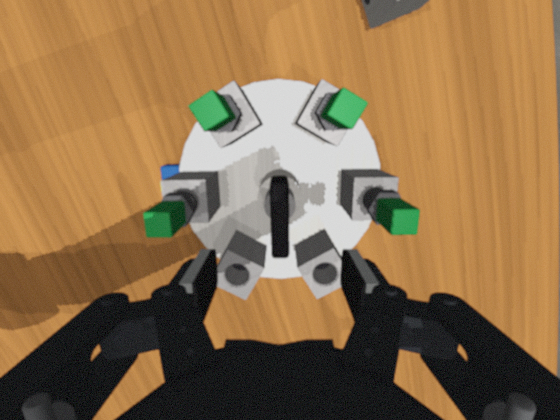

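View pics/n.png

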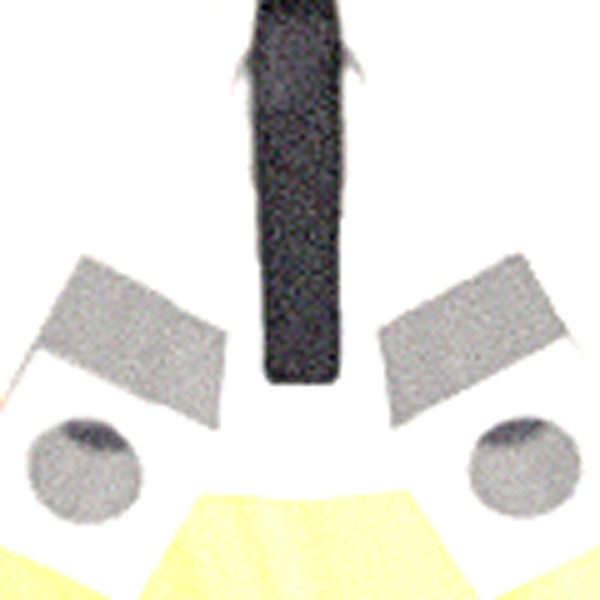

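The wrist view shows the bar knob upright in the image, centred near column 280, with its near end at row 256. The loaded valve is at (166,218).

```bash
python3 - <<'E'
from h import *
s=readout.sense();R,T=tool(s);print(T)
def pt(x,y,z): return proj("wrist",R@np.array([x,y,z])+T,s)[0]
y=T[2]-167
for p in [(30,y,0),(30,y,7),(30,y,-7),(-30,y,0),(-30,y,7),(-30,y,-7)]: print(p,pt(*p))
E
```

```text
[615.3106628 -40.4678108 225.8050211]
(30, np.float64(58.805021104190104), 0) [277.57357289 260.55565349]
(30, np.float64(58.805021104190104), 7) [286.77035483 260.55053689]
(30, np.float64(58.805021104190104), -7) [268.37689803 260.5571384 ]
(-30, np.float64(58.805021104190104), 0) [277.46310855 182.75498431]
(-30, np.float64(58.805021104190104), 7) [287.40366113 182.75231301]
(-30, np.float64(58.805021104190104), -7) [267.52270272 182.75978781]
```

```bash
python3 - <<'E'
from h import *
s=readout.sense();R,T=tool(s)
a=plane("wrist",(237,274),102,s);b=plane("wrist",(325,273.6),102,s)
print(a,b,np.linalg.norm(a-b),[(p-T)@R for p in (a,b)])
m=(a+b)/2; d=(b-a)/np.linalg.norm(b-a); n=np.array([-d[1],d[0],0]); print("axis",m+n*90*np.cos(np.pi/6), np.degrees(np.arctan2(d[1],d[0])), "tool",(m+n*77.94-T)@R)
im=cv2.imread("pics/w8.png")[150:270,250:310]
im=np.clip(im.astype(float)*3,0,255).astype(np.uint8)
cv2.imwrite("pics/o.png",cv2.resize(im,None,fx=5,fy=5,interpolation=cv2.INTER_CUBIC))
E
```

```text
[ 554.46355962 -103.21438404  102.        ] [ 641.23838866 -126.84559981  102.        ] 89.93500605208308 [array([ 76.72168584, 123.84848079, -41.7435312 ]), array([ 76.28036663, 123.77417902,  48.19036135])]
axis [618.33099707 -39.82647697 102.        ] -15.233823745697173 tool [ -1.43803485 123.80255082   2.84094906]
```

View pics/o.png

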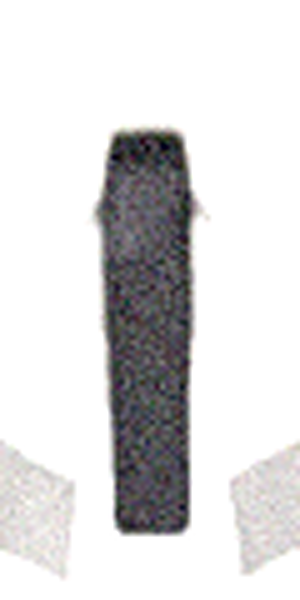

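```bash
python3 -m inch '[{"gripper":0.4,"slide":[0.06,0.045,-0.4],"twist":[0,0,0]},{"gripper":0.4,"slide":[0,0,-0.8],"twist":[0,0,0]},{"gripper":0.4,"slide":[0,0,-0.8],"twist":[0,0,0]},{"gripper":0.4,"slide":[0,0,-0.8],"twist":[0,0,0]},{"gripper":0.4,"slide":[0,0,-0.5],"twist":[0,0,0]},{"gripper":0.4,"slide":[0,0,-0.28],"twist":[0,0,0]},{"gripper":0.4,"slide":[0,0,0],"twist":[0,0,0]},{"gripper":0.4,"slide":[0,0,0],"twist":[0,0,0]}]'
python3 -m inch '[{"gripper":-1,"slide":[0,0,0],"twist":[0,0,0]},{"gripper":-1,"slide":[0,0,0],"twist":[0,0,0]},{"gripper":-1,"slide":[0,0,0],"twist":[0,0,0]},{"gripper":-1,"slide":[0,0,0],"twist":[0,0,0]},{"gripper":-1,"slide":[0,0,0],"twist":[0,0,0]},{"gripper":-1,"slide":[0,0,0],"twist":[0,0,0]},{"gripper":-1,"slide":[0,0,0],"twist":[0,0,0]}]' 80
python3 - <<'E'
from h import *
s=readout.sense();print(s["position"],s["force"],s["wrist_torque"],s["joints"])
E
```

```text
time: 15.37
position: [618.0, -39.7, 136.7]
orientation: [-1.57, 0.0, -1.842]
force: [0.2, -0.3, 0.3]
opening: 59.8
time: 15.95
position: [615.8, -39.2, 137.0]
orientation: [-1.574, -0.001, -1.841]
force: [-8.1, 0.5, 10.5]
opening: 12.8
[615.82799531 -39.23701006 137.02349502] [-8.06754564  0.53476228 10.51981812] [0.11635938 1.6969607  0.4158017 ] [ 0.25002916  0.62223965 -0.36521792  1.68219364  0.27102156  0.89118155
 -0.49489242]
```

```bash
python3 -m inch '[{"gripper":-1,"slide":[-0.09,0,0.03],"twist":[0,0,0]},{"gripper":-1,"slide":[0,0,0],"twist":[0,0,0]},{"gripper":-1,"slide":[0,0,0],"twist":[0,0,0]}]'
python3 -m inch '[{"gripper":-1,"slide":[0,0,0],"twist":[0,0,-0.3]},{"gripper":-1,"slide":[0,0,0],"twist":[0,0,-0.5]},{"gripper":-1,"slide":[0,0,0],"twist":[0,0,-0.5]}]'
python3 - <<'E'
from h import *
s=readout.sense();print(s["position"],s["force"],s["wrist_torque"],s["joints"])
E
```

```text
time: 16.2
position: [615.8, -39.2, 137.1]
orientation: [-1.57, 0.001, -1.841]
force: [3.0, 2.3, -2.2]
opening: 12.5
time: 16.45
position: [615.8, -39.2, 137.1]
orientation: [-1.57, 0.001, -1.979]
force: [1.5, 2.1, -3.0]
opening: 12.9
[615.75703605 -39.22417614 137.08047458] [ 1.49086143  2.07056704 -3.04488036] [ 0.3123032  -0.24287532  0.97035701] [ 0.22817403  0.61499641 -0.33274766  1.68773743  0.24656087  0.87977662
 -0.61393006]
```

```bash
python3 -m inch '[{"gripper":-1,"slide":[0,0,0],"twist":[0,0,-0.55]},{"gripper":-1,"slide":[0,0,0],"twist":[0,0,-0.55]},{"gripper":-1,"slide":[0,0,0],"twist":[0,0,-0.55]},{"gripper":-1,"slide":[0,0,0],"twist":[0,0,-0.55]},{"gripper":-1,"slide":[0,0,0],"twist":[0,0,-0.55]},{"gripper":-1,"slide":[0,0,0],"twist":[0,0,-0.55]},{"gripper":-1,"slide":[0,0,0],"twist":[0,0,-0.55]},{"gripper":-1,"slide":[0,0,0],"twist":[0,0,-0.55]}]'
python3 - <<'E'
from h import *
s=readout.sense();print(s["position"],s["force"],s["wrist_torque"],s["joints"])
E
```

```text
time: 17.12
position: [615.5, -39.0, 137.1]
orientation: [-1.572, 0.0, -2.442]
force: [0.5, 1.9, -2.5]
opening: 12.5
[615.46148593 -38.98039011 137.07070965] [ 0.45609785  1.85510022 -2.54413485] [ 0.49711364 -0.0170552   0.18597445] [ 0.14958613  0.60152168 -0.22156904  1.69308243  0.16277833  0.86524841
 -1.01090755]
```

```bash
python3 -m inch '[{"gripper":-1,"slide":[0,0,0],"twist":[0,0,-0.55]},{"gripper":-1,"slide":[0,0,0],"twist":[0,0,-0.55]},{"gripper":-1,"slide":[0,0,0],"twist":[0,0,-0.55]},{"gripper":-1,"slide":[0,0,0],"twist":[0,0,-0.55]},{"gripper":-1,"slide":[0,0,0],"twist":[0,0,-0.55]},{"gripper":-1,"slide":[0,0,0],"twist":[0,0,-0.55]},{"gripper":-1,"slide":[0,0,0],"twist":[0,0,-0.55]},{"gripper":-1,"slide":[0,0,0],"twist":[0,0,-0.4]}]'
python3 -m inch '[{"gripper":-1,"slide":[0,0,0],"twist":[0,0,0]},{"gripper":-1,"slide":[0,0,0],"twist":[0,0,0]},{"gripper":-1,"slide":[0,0,0],"twist":[0,0,0]}]'
python3 - <<'E'
from h import *
s=readout.sense();print(s["position"],s["force"],s["wrist_torque"],s["joints"])
cv2.imwrite("pics/s9.png",imaging.camera("side"))
crop("pics/s9.png",230,150,350,250,6,"pics/p.png")
E
```

```text
time: 17.78
position: [615.3, -38.7, 137.1]
orientation: [-1.572, -0.0, -2.887]
force: [0.6, 3.4, -2.1]
opening: 13.1
time: 18.03
position: [615.3, -38.7, 137.1]
orientation: [-1.572, -0.0, -2.882]
force: [-1.3, 5.0, 0.5]
opening: 12.7
[615.29614991 -38.68647626 137.06290065] [-1.31148975  5.01792907  0.47326847] [1.03697387 0.23143409 0.11770384] [ 0.07269896  0.59334198 -0.11438619  1.69840362  0.08293674  0.85506936
 -1.38834402]
```

View pics/p.png

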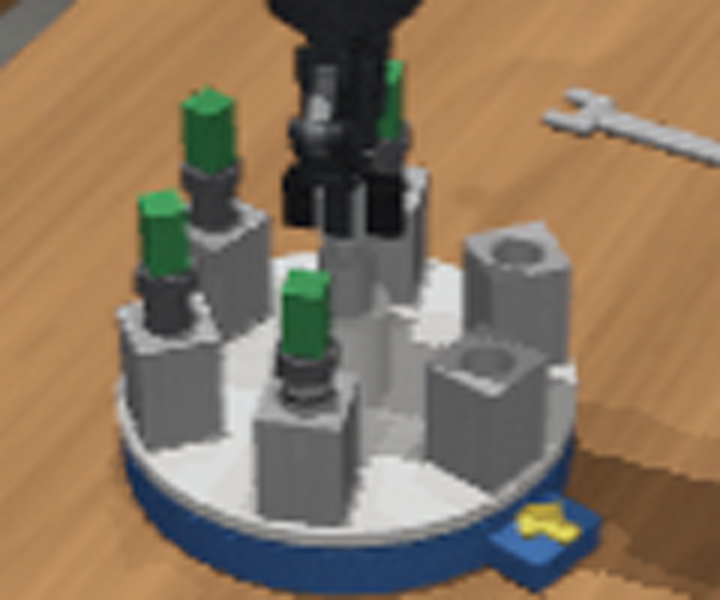

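The wheel is one click on and the loaded valve is now at (305,320) in the enlarged side view. Next I release the knob and retract.

```bash
python3 -m inch '[{"gripper":0.3,"slide":[0,0,0],"twist":[0,0,0]},{"gripper":0.3,"slide":[0,0,0],"twist":[0,0,0]},{"gripper":0.3,"slide":[0,0,0],"twist":[0,0,0]},{"gripper":0.3,"slide":[0,0,0],"twist":[0,0,0]},{"gripper":0.3,"slide":[0,0,0],"twist":[0,0,0]}]'
python3 -m inch '[{"gripper":0.3,"slide":[0,0,0.3],"twist":[0,0,0]},{"gripper":0.3,"slide":[0,0,0.8],"twist":[0,0,0]},{"gripper":0.3,"slide":[0,0,1],"twist":[0,0,0]},{"gripper":0.3,"slide":[0,0,1],"twist":[0,0,0]},{"gripper":0.3,"slide":[0,0,1],"twist":[0,0,0]},{"gripper":0.3,"slide":[0,0,0.8],"twist":[0,0,0]},{"gripper":0.3,"slide":[0,0,0.3],"twist":[0,0,0]},{"gripper":0.3,"slide":[0,0,0],"twist":[0,0,0]}]'
python3 -m inch '[{"gripper":0.3,"slide":[0,0,0],"twist":[0,0,0]},{"gripper":0.3,"slide":[0,0,0],"twist":[0,0,0]},{"gripper":0.3,"slide":[0,0,0],"twist":[0,0,0]}]'
python3 - <<'E'
from h import *
s=readout.sense();im=imaging.camera("wrist");print(s["time"],s["position"],s["orientation"])
cv2.imwrite("pics/w10.png",im);cv2.imwrite("pics/s10.png",imaging.camera("side"));cv2.imwrite("pics/c10.png",imaging.camera("scene"))
crop("pics/s10.png",230,150,350,250,6,"pics/q.png")
crop("pics/c10.png",190,130,460,310,2.8 and 3 and 2,"pics/r.png")
# compare bystanders by image change
for n,a,b in [("side","pics/side0.png","pics/s10.png"),("scene","pics/scene0.png","pics/c10.png")]:
    A=cv2.imread(a).astype(int);B=cv2.imread(b).astype(int);d=(abs(A-B).max(2)>40).astype(np.uint8)
    k,l,st,_=cv2.connectedComponentsWithStats(d); print(n,[x.tolist() for x in st[1:] if x[4]>25])
E
```

```text
time: 18.5
position: [615.6, -40.6, 137.2]
orientation: [-1.57, 0.0, -2.885]
force: [0.3, -0.2, 0.3]
opening: 55.3
time: 19.17
position: [616.8, -40.0, 269.5]
orientation: [-1.57, 0.004, -2.884]
force: [0.6, 0.3, 0.1]
opening: 55.4
time: 19.42
position: [614.5, -39.9, 265.3]
orientation: [-1.572, -0.003, -2.884]
force: [-0.0, 0.6, -1.0]
opening: 55.7
19.4167 [614.53874008 -39.90456326 265.3452611 ] [-1.57154443e+00 -2.83224578e-03 -2.88425958e+00]
side [[267, 0, 29, 11, 80], [271, 0, 120, 154, 3555], [448, 0, 29, 43, 772], [479, 0, 81, 72, 3741], [265, 17, 17, 27, 195], [451, 41, 25, 6, 84], [444, 51, 29, 57, 926], [544, 52, 16, 8, 98], [484, 57, 39, 12, 259], [267, 58, 8, 13, 50], [487, 70, 53, 52, 1614], [549, 75, 11, 29, 157], [553, 119, 2, 25, 26], [500, 123, 15, 8, 57], [492, 125, 8, 14, 49], [496, 136, 18, 28, 244], [543, 150, 10, 21, 124], [430, 155, 89, 105, 2740], [513, 158, 22, 13, 130], [287, 160, 12, 30, 189], [525, 175, 7, 30, 160], [531, 175, 29, 30, 591], [277, 177, 10, 16, 76], [287, 199, 34, 30, 290], [321, 213, 6, 13, 52], [318, 223, 143, 66, 2957], [243, 280, 12, 28, 273], [533, 304, 9, 17, 58], [488, 315, 16, 8, 57], [512, 320, 21, 9, 84]]
scene [[186, 0, 87, 143, 4047], [223, 0, 29, 16, 133], [230, 15, 14, 5, 40], [211, 33, 38, 9, 266], [0, 57, 25, 49, 487], [255, 114, 3, 16, 31], [221, 121, 4, 14, 41], [8, 125, 209, 78, 3021], [214, 146, 39, 90, 1567], [383, 158, 15, 32, 316], [97, 166, 65, 21, 247], [278, 166, 11, 5, 34], [231, 181, 11, 13, 97], [247, 180, 12, 15, 117], [194, 187, 20, 34, 408], [245, 209, 28, 21, 237]]
```

View pics/w10.png

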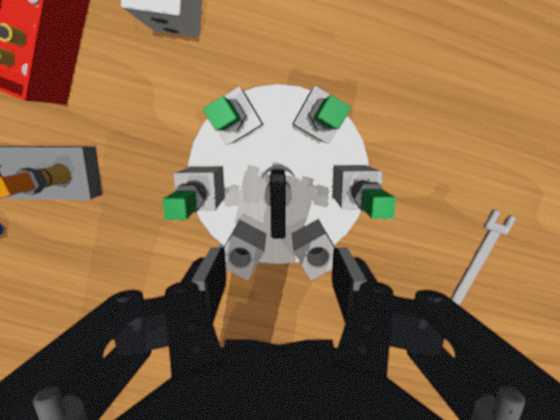

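View pics/q.png

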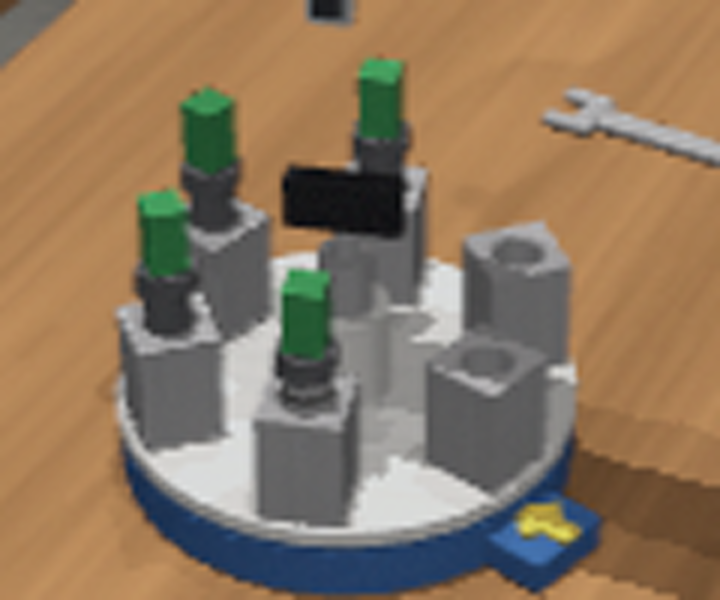

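View pics/r.png

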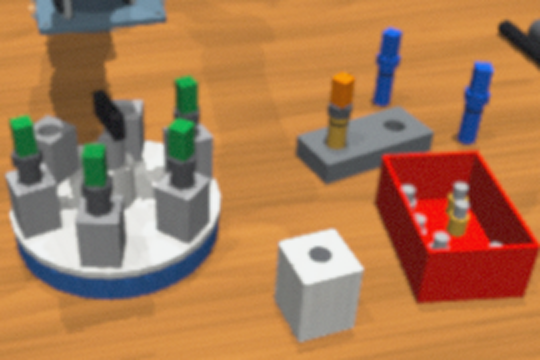

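The wheel rests in the first click and the knob is square at (278,205) in the wrist view. The loaded valve stands upright in the pocket clockwise from the arrow. The next empty pocket is at the arrow, and the spare, manifold, spanner and bin are unchanged. The gripper is clear.

```bash
python3 - <<'E'
from station import ctrl
print(ctrl.finish_job())
E
```

```text
the job is handed in; nothing more can be done
None
```

I put the green-capped valve into the pocket at the arrow, pressed it home, turned the carousel one click clockwise, and handed the job in at about 19.6 s. The hand-in gives no verdict, and I could not read the seat and wheel joints directly, so these checks come from forces and camera images.

- **Pressing home:** the foot met the seat about 39 mm below the mouth. It then slid about 7.6 mm at a steady net push of roughly 7 N until the tool stopped moving. The push peaked at about 18–19 N, under the 20 N limit.
- **Turning:** I turned the knob 60°, and the resisting torque fell away past half-way, as a detent crest should. After release, the final pictures show the pocket blocks lined up as they were at the start. The loaded valve stands upright one place clockwise, and an empty pocket is at the arrow.
- **Bystanders:** comparing start and end pictures showed no change at the manifold, spanner, bin or orange-capped valve. The gripper was open and about 95 mm above the carousel valves at hand-in.
- **Disagreements:** the side camera placed the pocket mouth about 5 mm off from the wrist camera. I trusted the wrist camera, and the valve entered without touching the rim. My first grip on the knob was about 2 mm off-centre and pushed sideways with 8 N and up with 10 N, so I corrected it before turning.

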